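# One portion tin from the feed rack

## Robot

A 6-joint arm with a two-finger parallel gripper is mounted at the origin on a cart in front of the work surface, level with it; the furniture and walls round the work are solid. World frame = base frame: x ahead of the robot, y to its left, z up, the work surface at z = 0. Lengths are in m, angles in degrees, forces in N, time in s.
With the tool pointing down it reaches from about 0.3 to 0.775 m from the base axis. Payload 14.6 kg.
Tool frame: the origin (TCP) lies midway between the tips of the shut fingers; the grasp point (between the pads) lies 19 mm behind it (ctrl.grasp_offset is the distance from the TCP to the grasp point, in m); z points along the fingers, y is the line along which they close (so a half turn about z gives the same grasp; the last joint's range is limited). The gripper opens to 85 mm and grips with 20 to 120 N. Pads are 22 mm wide; open, the fingers measure 114 mm over their backs; the gripper's body (76 mm by 85 mm) begins 54 mm behind the grasp point. The pads swing forward as they close: fully open they stand 13 mm farther back than shut.
Start: joints at [-79.274, 17.183, 87.147, -0, 75.671, -3.816], TCP at [0.138, -0.532, 0.231] pointing down, gripper open.
Joint ranges: [-173.82, 173.82], [-45.26, 126.66], [13.44, 144.39], [-59.66, 239.66], [0, 175.72], [-146.38, 146.38]. Speed limits (degrees/s): [127.2, 127.2, 147.25, 180, 180, 180].

## Interface

Orientations are given as [roll, pitch, yaw] about the fixed x, y, z axes, in that order (R = Rz(yaw) Ry(pitch) Rx(roll)).
In Python, from cell import monitor, imaging, finish_job, ctrl gives the robot as it stands.
- The arm moves only by the tool carry_out, never from a script. Its argument "series" is a list of rows, each an object with "offset": the shift along the tool's x, y, z in units of 25 mm (1.0 is 25 mm), a list of three; "spin": the turn about the tool's z in units of 6 degrees (1.0 is 6 degrees). In form: [{"offset": [dx, dy, dz], "spin": spin}, ...]. A call has 1 to 5 rows; each row shifts and turns the commanded pose from where the row before left it, along the tool's axes as they then stand; what a row does not reach is not made up. A row lasts 1/12 s, in which the tool goes at most 41.7 mm and 7.16 degrees, less where a joint would pass 70% of its speed; a pose out of reach is approached as far as the arm can. A call is refused whole if a number of a shift passes 1 or a number of a turn 1, either way. A call with a gripper value outside its range is refused whole. "jaw" is the closure, from 0 (fully open) to 1 (shut), set as the call begins (left out, the last holds). The fingers move at their own pace and stop on an object; the grip force is fixed at half the most. Time passes only in rows, so rows that do not move let the fingers close. It gives the time, the measured TCP pose, the force, the opening and the grip force at its end, in the units of the state.
- monitor.sense(): the state, without advancing time (a new reading comes with each control period).
- imaging.read_camera(name): name is "scene" or "top" or "wrist"; returns (picture, depth): 384x512x3 uint8, red, green, blue; 384x512 float32, m along the optical axis (not along the pixel's ray), 0 where there is no reading.
- imaging.calibration(name): a dict with "camera_matrix" (3x3 intrinsics, pixels), "cam_to_world" (4x4, takes a point from camera to world coordinates). Camera axes: x right, y up, looking along -z (the intrinsics and any distortion apply to the point x, -y, -z); pixel columns grow to the right and rows downward; lengths in m; the calibration is good to about 2 mm. A picture is of the moment at which its call begins: read the wrist's pose just before it. calibration takes no time and is no camera call; for the wrist camera it gives the pose at the moment of the call.
- finish_job(): hands the job in; it is judged then, once.
The state is a dict: "t": time; "q": joint angles; "joint_velocities": joint speeds; "effort": joint torques, N m; "tcp_pos": TCP position; "ee_rot": TCP orientation; "contact_force": force on the tool from outside, world axes, zero at the start; "wrist_torque": the same for the moment, N m; "gripper_width": opening from 0.0 (shut) to 1.0 (fully open); "finger_force": force on a finger pad.
Only numpy, scipy, OpenCV 4.12 (cv2) and the standard library are available. Lean on these libraries where they do the work, as an engineer would, in place of code of your own. Each camera call takes 0.05 s, during which the arm holds its last target. There are 200 camera calls.

## Task

Push the empty bowl along the worktop until it stands against the half-round wire stop under the mouth of the tin rack. Then press the rocker's thumb plate right down with the fingertips, which lifts the gate, and keep it down until one tin has dropped into the bowl; let the plate come up again so that the next tin rolls to the gate and stays in the rack. Lift or tip nothing, do not touch the tins, and leave the mugs, the salt shaker, the timer and the teaspoon where they are.

Things in the scene. Friction and masses are not known exactly. Their poses are not given: they have to be found in the camera images.
- tin_rack: Gravity-feed rack for portion tins, fixed to the worktop: steel chute 47 mm wide, sloping 10 degrees down to its mouth, on a dark wire stand. Origin on the worktop under its middle; x runs level from mouth to back, y across. Mouth edge at x -94 mm, floor there 73 mm high; back end x +114. Raised gate reaches x -122 mm at 130 mm height; pivot ears up to 145 mm, tins up to 155 mm high.
- bowl_stop (a point): Where the bowl's centre stands when it rests against the stop: on the worktop, 30 mm before the mouth's edge. The stop is a half-round dark wire (inner radius 48 mm, 30 mm above the worktop, open to the rack's -x side), fixed to the stand.
- rocker (a joint): Rocking lever, rad: 0 at rest (plate up, gate down), 0.78 plate right down. Pressed, its gate swings up and out and a finger drops before the second tin: only the first rolls out, free from about 0.7, and drops within 1 s. A spring lifts the plate again; the next tin then rolls to the gate. Its pin lies 63 mm towards the mouth from plate_top and 39 mm lower (at rest). Press over 0.5 s or more.
- plate_top (a point): Middle of the thumb plate's top: the rocker's pressing end, a plate 46 mm (y) by 42 mm with a black rubber pad, beside the chute, 51 mm from its centre line on the rack's -y side; at rest 175 mm above the worktop, tilted 24 degrees (lower towards the mouth). Right down it has moved 56 mm down and 9 mm towards the back, tilted 21 degrees the other way. Takes 3 N at first, 7 N right down.
- gate_place (a point): Centre of the place of the first tin in the chute, against the closed gate, 104 mm above the worktop.
- bowl: White rice bowl, 113 mm across the rim, 64 mm high, foot 70 mm across; empty, about 0.19 kg, loose, on the worktop before the rack's mouth. Origin at the centre of its underside, z up.
- tin_0: Portion tin, aluminium with a white lid, 48 mm in diameter and 36 mm long, about 0.06 kg, loose, lying on its side in the chute (axis y across the chute); number 1 from the gate. Origin at its centre.
- tin_1: Portion tin, aluminium with a white lid, 48 mm in diameter and 36 mm long, about 0.06 kg, loose, lying on its side in the chute (axis y across the chute); number 2 from the gate. Origin at its centre.
- tin_2: Portion tin, aluminium with a white lid, 48 mm in diameter and 36 mm long, about 0.06 kg, loose, lying on its side in the chute (axis y across the chute); number 3 from the gate. Origin at its centre.
- tin_3: Portion tin, aluminium with a white lid, 48 mm in diameter and 36 mm long, about 0.06 kg, loose, lying on its side in the chute (axis y across the chute); number 4 from the gate. Origin at its centre.
- mug_a: White mug, 74 mm across, 92 mm high, behind the rack's back end, nearer the worktop's front edge; bystander. Origin at the centre of its underside's bounding box.
- mug_b: White mug like the other, behind the rack's back end, farther from the front edge; bystander.
- salt: White salt shaker, 43 mm across, 73 mm high, between the rack's back half and the worktop's front edge; bystander. Origin at the centre of its underside.
- timer: Round kitchen timer with a knob, 62 mm across, 44 mm high, between the rack and the worktop's front edge, beside the salt shaker; bystander. Origin at the centre of its underside.
- teaspoon: Teaspoon, 137 mm long, lying between the rack and the worktop's front edge; bystander. Origin at its middle.
There are look-alikes about, which are no part of the job. Leave any red look-alike of the tin_3 alone.

How it is judged:
By the outcome, as a careful person would: the job done as asked, in the order asked, and still so for the second after the job is handed in, with the robot touching nothing.
It also fails if it takes over 48 s, if anything falls off the work surface, if the arm or the gripper's body presses on something with over 40 N, if the wrist force passes 120 N, or if a joint passes its speed limit or range.

## Working session

There is one attempt and no reset: what is moved stays moved. The work goes in short steps, Python scripts to look and compute and a tool call to move; the robot and the scene stay as the last step left them, time stands still between calls to the robot, and variables do not carry over. Pictures are saved under pics/ and viewed, at most 10 in all, crops included, and the job is handed in when it is done.

Besides the shell and the picture viewer there is one more tool, called after "Emit:" in YAML: its name, and indented under it one key for each argument. carry_out: Moves the arm, as the interface text tells. Its arguments: {"type":"object","properties":{"series":{"type":"array","items":{"type":"object","properties":{"offset":{"type":"array","items":{"type":"number"}},"spin":{"type":"number"}}}},"jaw":{"type":"number"}},"required":["series"]}

```bash
mkdir -p pics; cat > h.py <<'E'
import numpy as np, cv2
from cell import monitor, imaging, finish_job, ctrl
def grab(name,tag):
    p,d=imaging.read_camera(name); c=imaging.calibration(name)
    np.savez(f'pics/{tag}.npz',p=p,d=d,K=c['camera_matrix'],T=c['cam_to_world'])
    cv2.imwrite(f'pics/{tag}.png',p[:,:,::-1]); return load(tag)
def load(tag):
    z=np.load(f'pics/{tag}.npz'); return z['p'],z['d'],z['K'],z['T']
def cloud(d,K,T):
    v,u=np.mgrid[:d.shape[0],:d.shape[1]]
    P=np.stack([(u-K[0,2])/K[0,0]*d,-(v-K[1,2])/K[1,1]*d,-d],-1)
    return P@T[:3,:3].T+T[:3,3]
E
python3 - <<'E'
from h import *
for n in('top','scene'):
    p,d,K,T=grab(n,n+'0'); print(n,K.tolist(),T.round(3).tolist(),(d>0).mean())
a=[cv2.imread(f'pics/{n}0.png') for n in('top','scene')]
print(monitor.sense(), imaging.calibration('top').keys())
E
```

```text
top [[484.801069867692, 0.0, 254.9421670488095], [0.0, 484.801069867692, 191.14021320208758], [0.0, 0.0, 1.0]] [[-0.027, 0.982, -0.187, 0.342], [-1.0, -0.028, -0.002, 0.114], [-0.007, 0.186, 0.982, 1.244], [0.0, 0.0, 0.0, 1.0]] 0.9960428873697916
scene [[437.27123398074895, 0.0, 248.61269213352148], [0.0, 437.27123398074895, 189.96204456668656], [0.0, 0.0, 1.0]] [[-0.469, 0.36, -0.806, -0.218], [-0.883, -0.185, 0.431, 0.522], [0.006, 0.914, 0.405, 0.517], [0.0, 0.0, 0.0, 1.0]] 0.9961496988932291
{'t': 0.1, 'q': array([-7.92733102e+01,  1.72110441e+01,  8.71756662e+01, -1.42742420e-04,
        7.56703469e+01, -3.81566780e+00]), 'joint_velocities': array([ 0.04435643, -0.04671056, -0.10957972, -0.01072279, -0.08793167,
        0.03127058]), 'effort': array([ 9.71302907e-04, -5.44377816e+01, -3.62370515e+01, -8.79569825e-05,
        3.06492148e-03, -1.76824170e-05]), 'tcp_pos': array([ 0.13806363, -0.53218044,  0.23079942]), 'ee_rot': array([-1.79943060e+02, -3.65901169e-03,  1.45423912e+01]), 'contact_force': array([ 0.44501997, -0.65320335, -0.26959472]), 'wrist_torque': array([-0.04853641, -0.04378137,  0.01358572]), 'finger_force': 0.0, 'gripper_width': 1.0007154723014093} dict_keys(['camera_matrix', 'cam_to_world'])
```

View pics/top0.png

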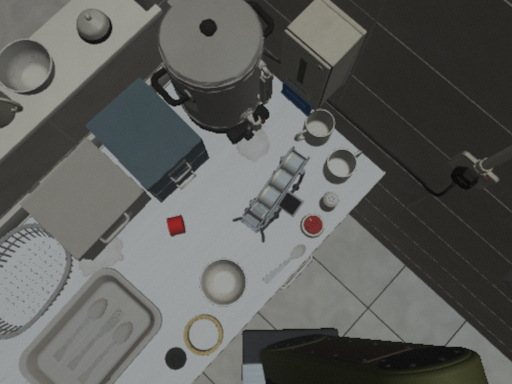

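View pics/scene0.png

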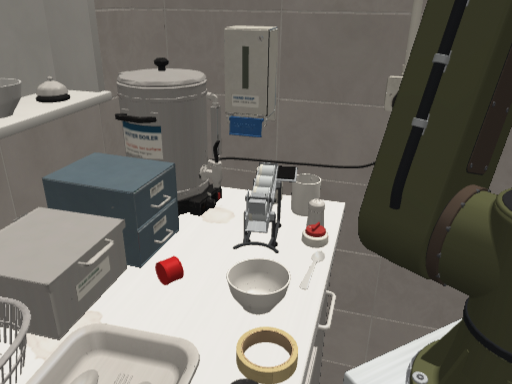

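The top view shows the bowl at (223,282), the chute running from (255,222) to (297,158), the black plate at (291,204), and the stop wire around (235–265,215–240). The red look-alike is at (176,226). The scene view agrees. Next I'll measure these positions.

```bash
python3 - <<'E'
from h import *
p,d,K,T=load('top0'); W=cloud(d,K,T)
# worktop check
print('table z',np.median(W[255:265,150:170,2]))
# bowl: rim points
m=np.zeros(d.shape,bool); m[250:315,192:255]=1
m&=(W[...,2]>.054)&(W[...,2]<.075)
c,r=cv2.minEnclosingCircle(W[m][:,:2].astype(np.float32)); print('bowl',c,r,m.sum(),W[m][:,2].max())
# chute region above z .06
m=np.zeros(d.shape,bool); m[140:245,225:312]=1
hsv=cv2.cvtColor(p,cv2.COLOR_RGB2HSV)
# plate
pm=np.zeros(d.shape,bool); pm[190:218,278:306]=1
pm&=(hsv[...,2]<60)&(W[...,2]>.13)
P=W[pm]; print('plate',pm.sum(),np.median(P,0),P.min(0),P.max(0))
print(cv2.minAreaRect(P[:,:2].astype(np.float32)))
n=np.linalg.svd(P-P.mean(0))[2][2];print('normal',n,'tilt',np.degrees(np.arccos(abs(n[2]))), 'az',np.degrees(np.arctan2(n[1],n[0])))
for z0 in (.1,.12):
    q=m&(W[...,2]>z0)&(W[...,2]<.17)&~pm&(hsv[...,2]>80)
    R=cv2.minAreaRect(W[q][:,:2].astype(np.float32)); print(z0,q.sum(),R)
# scene camera
p,d,K,T=load('scene0'); W=cloud(d,K,T); 
m=np.zeros(d.shape,bool); m[255:310,220:295]=1
m&=(W[...,2]>.054)&(W[...,2]<.075)
c,r=cv2.minEnclosingCircle(W[m][:,:2].astype(np.float32)); print('bowl scene',c,r)
pm=np.zeros(d.shape,bool); pm[162:184,275:300]=1
pm&=(W[...,2]>.13)&(W[...,2]<.21); h=cv2.cvtColor(p,cv2.COLOR_RGB2HSV)[...,2]; pm&=h<60
P=W[pm]; print('plate s',pm.sum(),P.mean(0),P.min(0),P.max(0))
n=np.linalg.svd(P-P.mean(0))[2][2];print(n)
print(cv2.minAreaRect(P[:,:2].astype(np.float32)))
a=cv2.imread('pics/top0.png')[130:320,180:370]; b=cv2.imread('pics/scene0.png')[150:280,220:350]
cv2.imwrite('pics/c0.png',np.hstack([cv2.resize(a,(400,400),interpolation=2),cv2.resize(b,(400,400),interpolation=2)]))
E
```

```text
table z 0.0003473104484156275
bowl (0.34712928533554077, 0.20034444332122803) 0.057477205991744995 347 0.07012063590709827
plate 252 [0.51477352 0.03881279 0.17525402] [0.34184422 0.01644955 0.16492456] [0.53708885 0.1137008  1.24373942]
((0.4405530095100403, 0.08090560138225555), (0.038814298808574677, 0.2043752521276474), 60.86798858642578)
normal [ 0.77786482 -0.60620573  0.16565306] tilt 80.46482611668105 az -37.93000461074943
0.1 1740 ((0.5472619533538818, 0.05259290337562561), (0.10351601988077164, 0.21798065304756165), 55.27788162231445)
0.12 1462 ((0.5459403395652771, 0.049922823905944824), (0.09962466359138489, 0.21004682779312134), 51.976261138916016)
bowl scene (0.34720781445503235, 0.19863130152225494) 0.05783433839678764
plate s 203 [0.51218321 0.04113219 0.17317603] [0.49264639 0.01766114 0.1628149 ] [0.53634232 0.06342727 0.18145277]
[-0.34342703  0.2619457   0.90191037]
((0.5142196416854858, 0.0404258668422699), (0.03619411587715149, 0.03346126526594162), 56.757843017578125)
```

View pics/c0.png

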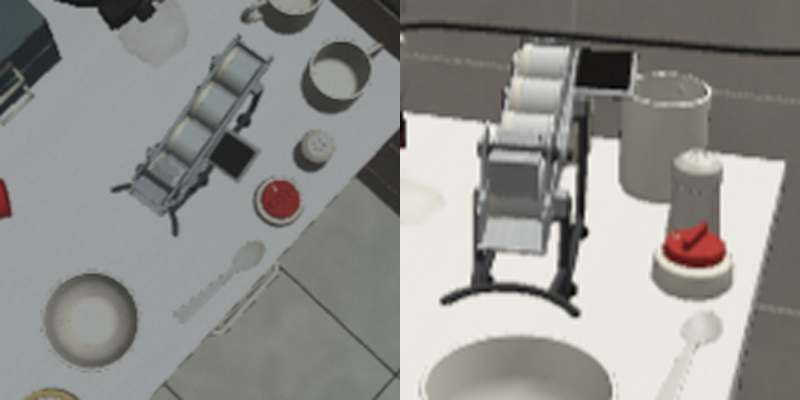

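The crop shows the wire stop's arc fully in the scene view, with only its tips visible in the top view. I'll fit the arc and the chute axis.

```bash
python3 - <<'E'
from h import *
from scipy.optimize import least_squares
p,d,K,T=load('top0'); W=cloud(d,K,T); V=cv2.cvtColor(p,cv2.COLOR_RGB2HSV)[...,2]
def ray(u,v,z):
    D=np.stack([(u-K[0,2])/K[0,0],-(v-K[1,2])/K[1,1],-np.ones(len(u))],-1)@T[:3,:3].T
    return (T[:3,3]+D*((z-T[2,3])/D[:,2])[:,None])[:,:2]
m=np.zeros(d.shape,bool); m[205:245,225:270]=1
m&=(V<80)&(W[...,2]<.05)&(d>0); v,u=np.nonzero(m); A=ray(u,v,.028)
# plate + chute
pm=np.zeros(d.shape,bool); pm[185:222,270:310]=1
pm&=(V<60)&(W[...,2]>.155)&(W[...,2]<.19)&(d>0); P=W[pm]
n=np.linalg.svd(P-P.mean(0))[2][2]; print('plate top',P.mean(0),n,cv2.minAreaRect(P[:,:2].astype(np.float32)))
cm=np.zeros(d.shape,bool); cm[140:245,225:312]=1
cm&=(V>95)&(W[...,2]>.085)&(W[...,2]<.16)&(d>0)
n_,l,st,_=cv2.connectedComponentsWithStats(cm.astype(np.uint8)); k=1+st[1:,4].argmax(); q=l==k
Q=W[q][:,:2].astype(np.float32); print('chute',len(Q),cv2.minAreaRect(Q)); 
e=np.linalg.svd(Q-Q.mean(0),full_matrices=False)[2][0]; print('pca',np.degrees(np.arctan2(e[1],e[0])),Q.mean(0))
p,d,K,T=load('scene0'); W=cloud(d,K,T); V=cv2.cvtColor(p,cv2.COLOR_RGB2HSV)[...,2]
m=np.zeros(d.shape,bool); m[240:254,232:282]=1
m&=(V<85)&(d>0)&(W[...,2]<.04); v,u=np.nonzero(m); B=ray(u,v,.028)
for n,S in(('top',A),('scene',B),('both',np.vstack([A,B]))):
    f=least_squares(lambda c:np.hypot(*(S-c[:2]).T)-c[2],[.44,.11,.05],loss='soft_l1',f_scale=.002)
    g=least_squares(lambda c:np.hypot(*(S-c[:2]).T)-.0505,[.44,.11],loss='soft_l1',f_scale=.002)
    print(n,len(S),f.x,g.x,np.sqrt((g.fun**2).mean()))
    print(S.min(0),S.max(0))
E
```

```text
plate top [0.51500131 0.03922732 0.17505353] [-0.3234243   0.25116666  0.91231137] ((0.5153118371963501, 0.03919891268014908), (0.03660332411527634, 0.033288564532995224), 52.74130630493164)
chute 1356 ((0.5697122812271118, 0.06275475770235062), (0.06610114872455597, 0.1911797672510147), 52.95630645751953)
pca 143.78224 [0.5671897  0.06294177]
top 60 [0.46494352 0.14264631 0.04363825] [0.45552168 0.14910502] 0.009287993958720379
[0.44519357 0.08270255] [0.50726223 0.17354516]
scene 158 [0.45893759 0.14440401 0.04912725] [0.45747891 0.1454359 ] 0.008229371771364907
[0.44489686 0.07696039] [0.52040808 0.1716001 ]
both 218 [0.4621445  0.14328992 0.04609711] [0.45712511 0.14689258] 0.00865383107221354
[0.44489686 0.07696039] [0.52040808 0.17354516]
```

```bash
python3 - <<'E'
from h import *
p,d,K,T=load('top0'); W=cloud(d,K,T); h=cv2.cvtColor(p,cv2.COLOR_RGB2HSV)
m=np.zeros(d.shape,bool); m[310:358,180:228]=1
m&=(h[...,1]>70)&(W[...,2]>.004)&(d>0); Q=W[m]
print('ring',cv2.minEnclosingCircle(Q[:,:2].astype(np.float32)),np.percentile(Q[:,2],[5,50,99]))
print('tray edge z',np.percentile(W[285:320,110:150,2],[50,99]), W[300,150:192:6].round(3).tolist())
E
```

```text
ring ((0.22315126657485962, 0.2524200677871704), 0.04672033339738846) [0.01197603 0.02393181 0.02911459]
tray edge z [0.00291078 0.03847621] [[0.308, 0.387, -0.002], [0.307, 0.372, -0.003], [0.307, 0.357, -0.0], [0.306, 0.342, -0.0], [0.306, 0.327, -0.003], [0.306, 0.311, 0.001], [0.305, 0.296, 0.0]]
```

Emit:
carry_out:
  series:
    - {"offset": [0.965, -0.94, 0], "spin": 0}
    - {"offset": [0.965, -0.94, 0], "spin": 0}
    - {"offset": [0.965, -0.94, 0], "spin": 0}
    - {"offset": [0.965, -0.94, 0], "spin": 0}
    - {"offset": [0.965, -0.94, 0], "spin": 0}

```text
t: 0.52
tcp_pos: [0.2258, -0.3868, 0.231]
ee_rot: [-180.0, 0.0, 14.5]
contact_force: [1.2, -1.2, 0.3]
gripper_width: 0.997
finger_force: 0.0
```

Emit:
carry_out:
  series:
    - {"offset": [0.965, -0.94, 0], "spin": 0}
    - {"offset": [0.965, -0.94, 0], "spin": 0}
    - {"offset": [0.965, -0.94, 0], "spin": 0}
    - {"offset": [0.965, -0.94, 0], "spin": 0}
    - {"offset": [0.965, -0.94, 0], "spin": 0}

```text
t: 0.93
tcp_pos: [0.313, -0.2428, 0.2312]
ee_rot: [-180.0, 0.0, 14.5]
contact_force: [1.6, -0.5, 0.9]
gripper_width: 1.0
finger_force: 0.0
```

Emit:
carry_out:
  series:
    - {"offset": [0.965, -0.94, 0], "spin": 0}
    - {"offset": [0.965, -0.94, 0], "spin": 0}
    - {"offset": [0.965, -0.94, 0], "spin": 0}
    - {"offset": [0.965, -0.94, 0], "spin": 0}
    - {"offset": [0.965, -0.94, 0], "spin": 0}

```text
t: 1.35
tcp_pos: [0.4003, -0.0986, 0.2313]
ee_rot: [180.0, -0.0, 14.5]
contact_force: [0.5, -0.6, 0.7]
gripper_width: 0.996
finger_force: 0.0
```

Emit:
carry_out:
  series:
    - {"offset": [-0.054, -0.95, 0], "spin": 0}
    - {"offset": [-0.054, -0.95, 0], "spin": 0}
    - {"offset": [-0.054, -0.95, 0], "spin": 0}
    - {"offset": [-0.054, -0.95, 0], "spin": 0}
    - {"offset": [-0.054, -0.95, 0], "spin": 0}

```text
t: 1.77
tcp_pos: [0.3629, 0.014, 0.2311]
ee_rot: [-180.0, 0.0, 14.5]
contact_force: [-0.2, 0.2, 0.1]
gripper_width: 1.002
finger_force: 0.0
```

Emit:
carry_out:
  series:
    - {"offset": [-0.054, -0.95, 0], "spin": 0}
    - {"offset": [-0.054, -0.95, 0], "spin": 0}
    - {"offset": [-0.054, -0.95, 0], "spin": 0}
    - {"offset": [-0.054, -0.95, 0], "spin": 0}
    - {"offset": [-0.054, -0.95, 0], "spin": 0}

```text
t: 2.18
tcp_pos: [0.3265, 0.1272, 0.2312]
ee_rot: [-180.0, 0.0, 14.5]
contact_force: [0.7, 0.5, -0.0]
gripper_width: 0.996
finger_force: 0.0
```

Emit:
carry_out:
  series:
    - {"offset": [-0.054, -0.95, 0], "spin": 0}
    - {"offset": [-0.054, -0.95, 0], "spin": 0}
    - {"offset": [-0.054, -0.95, 0], "spin": 0}
    - {"offset": [-0.054, -0.95, 0], "spin": 0}
    - {"offset": [-0.054, -0.95, 0], "spin": 0}

```text
t: 2.6
tcp_pos: [0.2901, 0.2405, 0.2312]
ee_rot: [180.0, 0.0, 14.5]
contact_force: [0.3, -0.8, 0.2]
gripper_width: 0.999
finger_force: 0.0
```

Emit:
carry_out:
  series:
    - {"offset": [0, 0, 0], "spin": -1}
    - {"offset": [0, 0, 0], "spin": -1}
    - {"offset": [0, 0, 0], "spin": -1}
    - {"offset": [0, 0, 0], "spin": -1}
    - {"offset": [0, 0, 0], "spin": -1}

```text
t: 3.02
tcp_pos: [0.2906, 0.2394, 0.2311]
ee_rot: [-180.0, 0.0, 44.9]
contact_force: [-0.6, -0.4, 0.7]
gripper_width: 1.002
finger_force: 0.0
```

Emit:
carry_out:
  series:
    - {"offset": [0, 0, 0], "spin": -1}
    - {"offset": [0, 0, 0], "spin": -1}
    - {"offset": [0, 0, 0], "spin": -1}
    - {"offset": [0, 0, 0], "spin": -1}
    - {"offset": [0, 0, 0], "spin": -1}

```text
t: 3.43
tcp_pos: [0.2907, 0.2394, 0.2311]
ee_rot: [-180.0, 0.0, 74.8]
contact_force: [-0.8, -0.6, -0.2]
gripper_width: 0.999
finger_force: 0.0
```

Emit:
carry_out:
  series:
    - {"offset": [0, 0, 0], "spin": -1}
    - {"offset": [0, 0, 0], "spin": -1}
    - {"offset": [0, 0, 0], "spin": -1}
    - {"offset": [0, 0, 0], "spin": -1}
    - {"offset": [0, 0, 0], "spin": -1}

```text
t: 3.85
tcp_pos: [0.2907, 0.2394, 0.2311]
ee_rot: [-180.0, 0.0, 104.8]
contact_force: [-0.6, 0.5, 0.1]
gripper_width: 1.004
finger_force: 0.0
```

Emit:
carry_out:
  series:
    - {"offset": [0, 0, 0], "spin": -1}
    - {"offset": [0, 0, 0], "spin": -1}
    - {"offset": [0, 0, 0], "spin": -1}
    - {"offset": [0, 0, 0], "spin": -1}
    - {"offset": [0, 0, 0], "spin": -1}

```text
t: 4.27
tcp_pos: [0.2907, 0.2394, 0.2311]
ee_rot: [-180.0, -0.0, 134.8]
contact_force: [0.0, -0.3, -0.0]
gripper_width: 1.007
finger_force: 0.0
```

Emit:
carry_out:
  series:
    - {"offset": [0, 0, 0], "spin": -1}
    - {"offset": [0, 0, 0], "spin": -0.4}
    - {"offset": [0, 0, 0], "spin": 0}

```text
t: 4.52
tcp_pos: [0.2907, 0.2394, 0.2311]
ee_rot: [-180.0, -0.0, 143.1]
contact_force: [1.5, 0.1, 0.3]
gripper_width: 0.999
finger_force: 0.0
```

Emit:
carry_out:
  series:
    - {"offset": [0, 0, 0.95], "spin": 0}
    - {"offset": [0, 0, 0.95], "spin": 0}
    - {"offset": [0, 0, 0.95], "spin": 0}
    - {"offset": [0, 0, 0.95], "spin": 0}
    - {"offset": [0, 0, 0.95], "spin": 0}

```text
t: 4.93
tcp_pos: [0.2906, 0.2393, 0.1115]
ee_rot: [180.0, 0.0, 142.8]
contact_force: [-0.1, 0.4, 0.2]
gripper_width: 0.997
finger_force: 0.0
```

Emit:
carry_out:
  series:
    - {"offset": [0, 0, 0.95], "spin": 0}
    - {"offset": [0, 0, 0.95], "spin": 0}
    - {"offset": [0, 0, 0.95], "spin": 0}
    - {"offset": [0, 0, 0.45], "spin": 0}
    - {"offset": [0, 0, 0], "spin": 0}

```text
t: 5.35
tcp_pos: [0.2897, 0.2386, 0.028]
ee_rot: [-179.8, -0.1, 142.8]
contact_force: [0.4, -0.3, -0.5]
gripper_width: 1.001
finger_force: 0.0
```

```bash
python3 - <<'E'
from h import *
a=grab('top','t1')[0][130:330,160:360,::-1]; b=grab('scene','s1')[0][140:340,180:380,::-1]
cv2.imwrite('pics/c1.png',np.hstack([cv2.resize(x,(400,400),interpolation=2) for x in(a,b)]))
s=monitor.sense();print(s['tcp_pos'],s['ee_rot'],s['contact_force'])
E
```

```text
[0.29084153 0.23945347 0.03022759] [-1.79965532e+02 -1.10454020e-02  1.42872108e+02] [0.18679269 0.97883796 0.33268992]
```

View pics/c1.png

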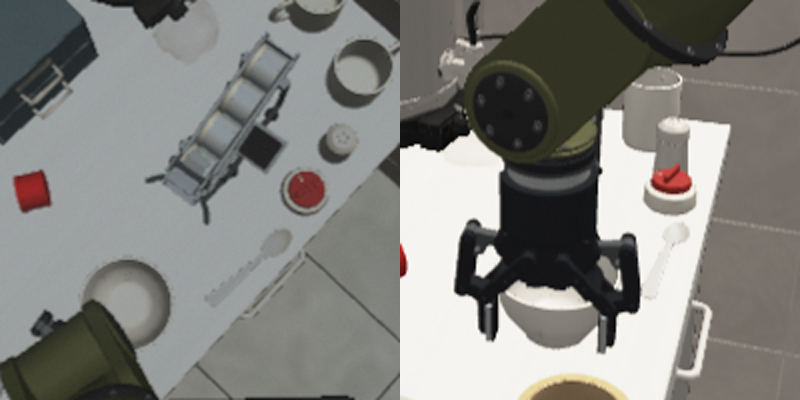

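The bowl is centred between the open fingers, at crop (125,300) in the left panel. I'll push diagonally onto the rack axis.

Emit:
carry_out:
  series:
    - {"offset": [-0.24, 0, 0], "spin": 0}
    - {"offset": [-0.24, 0, 0], "spin": 0}
    - {"offset": [-0.24, 0, 0], "spin": 0}
    - {"offset": [-0.12, 0, 0], "spin": 0}
    - {"offset": [-0.16, 0.05, 0], "spin": 0}

```text
t: 5.87
tcp_pos: [0.312, 0.225, 0.0303]
ee_rot: [180.0, 0.0, 142.9]
contact_force: [-3.2, 1.2, 2.6]
gripper_width: 0.997
finger_force: 1.4
```

Emit:
carry_out:
  series:
    - {"offset": [-0.2, 0.07, 0], "spin": 0}
    - {"offset": [-0.2, 0.07, 0], "spin": 0}
    - {"offset": [-0.2, 0.07, 0], "spin": 0}
    - {"offset": [-0.2, 0.07, 0], "spin": 0}
    - {"offset": [-0.2, 0.07, 0], "spin": 0}

```text
t: 6.28
tcp_pos: [0.3372, 0.2171, 0.03]
ee_rot: [-180.0, -0.0, 142.9]
contact_force: [-1.8, 1.3, 1.9]
gripper_width: 1.001
finger_force: 1.3
```

Emit:
carry_out:
  series:
    - {"offset": [-0.2, 0.07, 0], "spin": 0}
    - {"offset": [-0.2, 0.07, 0], "spin": 0}
    - {"offset": [-0.2, 0.07, 0], "spin": 0}
    - {"offset": [-0.2, 0.07, 0], "spin": 0}
    - {"offset": [-0.2, 0.07, 0], "spin": 0}

```text
t: 6.7
tcp_pos: [0.3625, 0.209, 0.03]
ee_rot: [-180.0, -0.0, 142.9]
contact_force: [-2.1, 0.7, 1.0]
gripper_width: 1.002
finger_force: 1.3
```

Emit:
carry_out:
  series:
    - {"offset": [-0.2, 0.07, 0], "spin": 0}
    - {"offset": [-0.2, 0.07, 0], "spin": 0}
    - {"offset": [-0.2, 0.07, 0], "spin": 0}
    - {"offset": [-0.2, 0.07, 0], "spin": 0}
    - {"offset": [-0.12, 0.02, 0], "spin": 0}

```text
t: 7.12
tcp_pos: [0.3855, 0.2012, 0.0301]
ee_rot: [180.0, 0.0, 142.9]
contact_force: [-1.5, 1.1, 2.1]
gripper_width: 0.998
finger_force: 1.4
```

```bash
python3 - <<'E'
from h import *
a=grab('top','t2')[0][130:330,160:360,::-1]; b=grab('scene','s2')[0][140:340,180:380,::-1]
cv2.imwrite('pics/c2.png',np.hstack([cv2.resize(x,(400,400),interpolation=2) for x in(a,b)]))
s=monitor.sense();print(s['tcp_pos'],s['ee_rot'],s['contact_force'])
E
```

```text
[0.38540441 0.201156   0.03004304] [1.79976865e+02 2.11948106e-02 1.42919811e+02] [-0.33920021  0.16762721  1.37215736]
```

View pics/c2.png

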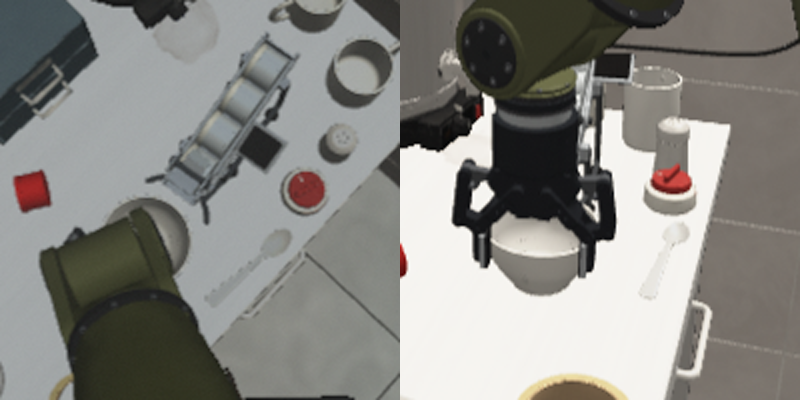

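The bowl is moving upright between the fingers, now at crop (150,235) in the left panel. I'll fit the visible rim for its centre.

```bash
cat >> h.py <<'E'
def bowl(tag,box):
    from scipy.optimize import least_squares
    p,d,K,T=load(tag); W=cloud(d,K,T); h=cv2.cvtColor(p,cv2.COLOR_RGB2HSV)
    m=np.zeros(d.shape,bool); m[box[0]:box[1],box[2]:box[3]]=1
    m&=(W[...,2]>.057)&(W[...,2]<.070)&(d>0)&(h[...,2]>95)&(h[...,1]<45)
    S=W[m][:,:2]; f=least_squares(lambda c:np.hypot(*(S-c).T)-.0555,S.mean(0),loss='soft_l1',f_scale=.002)
    g=f.x; e=np.array([.7976,-.6032]); n=np.array([.6032,.7976]); r=g-[.457,.146]
    print(tag,len(S),g.round(4),'rms',np.sqrt((f.fun**2).mean()).round(4),'rel stop: along',(r@e).round(4),'lat',(r@n).round(4))
E
python3 - <<'E'
from h import *
bowl('t1',(250,315,192,255));bowl('t2',(225,290,200,262)); bowl('s2',(235,300,215,290))
E
```

```text
t1 176 [0.3465 0.1998] rms 0.0015 rel stop: along -0.1206 lat -0.0238
t2 132 [0.4205 0.1758] rms 0.003 rel stop: along -0.0471 lat 0.0017
s2 222 [0.4229 0.1754] rms 0.0072 rel stop: along -0.0449 lat 0.0029
```

Emit:
carry_out:
  series:
    - {"offset": [-0.15, 0, 0], "spin": 0}
    - {"offset": [-0.16, -0.01, 0], "spin": 0}
    - {"offset": [-0.16, -0.01, 0], "spin": 0}
    - {"offset": [-0.16, -0.01, 0], "spin": 0}
    - {"offset": [-0.16, 0, 0], "spin": 0}

```text
t: 7.63
tcp_pos: [0.4004, 0.1885, 0.0301]
ee_rot: [180.0, -0.0, 142.9]
contact_force: [-1.5, 1.3, 1.6]
gripper_width: 1.0
finger_force: 1.3
```

Emit:
carry_out:
  series:
    - {"offset": [-0.15, 0, 0], "spin": 0}
    - {"offset": [-0.15, 0, 0], "spin": 0}
    - {"offset": [-0.15, 0, 0], "spin": 0}
    - {"offset": [-0.12, 0, 0], "spin": 0}
    - {"offset": [-0.1, 0, 0], "spin": 0}

```text
t: 8.05
tcp_pos: [0.4138, 0.1785, 0.03]
ee_rot: [-180.0, 0.0, 142.9]
contact_force: [-0.9, 2.1, 0.9]
gripper_width: 1.004
finger_force: 1.3
```

```bash
python3 - <<'E'
from h import *
grab('top','t3');grab('scene','s3')
s=monitor.sense();print(s['tcp_pos'],s['contact_force'])
bowl('t3',(210,270,210,275)); bowl('s3',(225,300,215,290))
E
```

```text
[0.41379712 0.17851043 0.03000652] [-0.41740026  0.26627029  0.17552658]
t3 97 [0.4481 0.1538] rms 0.003 rel stop: along -0.0118 lat 0.0008
s3 191 [0.4516 0.1526] rms 0.0059 rel stop: along -0.0083 lat 0.002
```

Emit:
carry_out:
  series:
    - {"offset": [-0.06, 0, 0], "spin": 0}
    - {"offset": [-0.06, 0, 0], "spin": 0}
    - {"offset": [-0.04, 0, 0], "spin": 0}

```text
t: 8.4
tcp_pos: [0.416, 0.1769, 0.0301]
ee_rot: [-180.0, -0.1, 142.9]
contact_force: [-14.5, 12.9, 11.5]
gripper_width: 1.002
finger_force: 9.6
```

Emit:
carry_out:
  series:
    - {"offset": [-0.04, 0, 0], "spin": 0}
    - {"offset": [-0.04, 0, 0], "spin": 0}

```text
t: 8.57
tcp_pos: [0.4164, 0.1763, 0.0301]
ee_rot: [-179.9, -0.2, 142.9]
contact_force: [-26.5, 23.7, 18.3]
gripper_width: 1.002
finger_force: 17.0
```

Emit:
carry_out:
  series:
    - {"offset": [-0.03, 0, 0], "spin": 0}
    - {"offset": [-0.03, 0, 0], "spin": 0}

```text
t: 8.73
tcp_pos: [0.4167, 0.1761, 0.03]
ee_rot: [-179.9, -0.4, 142.9]
contact_force: [-33.2, 30.7, 22.4]
gripper_width: 1.004
finger_force: 22.7
```

Emit:
carry_out:
  series:
    - {"offset": [0.15, 0, 0], "spin": 0}
    - {"offset": [0.15, 0, 0], "spin": 0}

```text
t: 8.9
tcp_pos: [0.4132, 0.1791, 0.0301]
ee_rot: [-180.0, -0.0, 143.0]
contact_force: [-0.1, 0.9, -0.6]
gripper_width: 0.996
finger_force: 0.0
```

Emit:
carry_out:
  series:
    - {"offset": [0.3, 0, 0], "spin": 0}
    - {"offset": [0.4, 0, 0], "spin": 0}
    - {"offset": [0.5, 0, 0], "spin": 0}
    - {"offset": [0.5, 0, 0], "spin": 0}
    - {"offset": [0.3, 0, 0], "spin": 0}

```text
t: 9.32
tcp_pos: [0.3721, 0.2097, 0.03]
ee_rot: [-180.0, -0.0, 143.0]
contact_force: [-0.5, -0.2, 0.6]
gripper_width: 1.001
finger_force: 0.0
```

```bash
python3 - <<'E'
from h import *
a=grab('top','t4')[0][150:290,190:330,::-1]; b=grab('scene','s4')[0][150:290,190:330,::-1]
cv2.imwrite('pics/c4.png',np.hstack([cv2.resize(x,(400,400),interpolation=2) for x in(a,b)]))
s=monitor.sense();print(s['tcp_pos'],s['contact_force'])
bowl('t4',(205,270,210,275)); bowl('s4',(225,300,215,290))
E
```

```text
[0.37258566 0.20965053 0.03008537] [ 0.38670269  0.31059415 -0.08472058]
t4 160 [0.4501 0.1526] rms 0.0021 rel stop: along -0.0095 lat 0.0011
s4 147 [0.367  0.2155] rms 0.0155 rel stop: along -0.1137 lat 0.0012
```

View pics/c4.png

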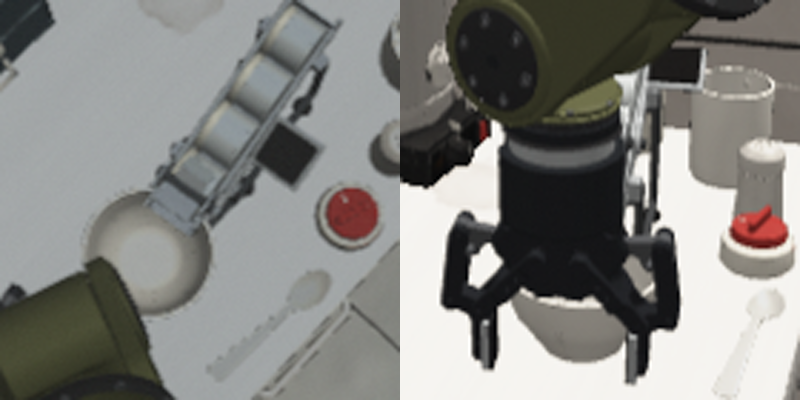

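The bowl sits centred under the mouth lip, at crop (150,252) in the left panel. My wire estimate may be a few mm off, so I'll check the distance to the mouth edge.

```bash
python3 - <<'E'
from h import *
e=np.array([.7976,-.6032]); n=np.array([.6032,.7976]); c=np.array([.4501,.1526])
p,d,K,T=load('t4');W=cloud(d,K,T); r=W[...,:2]-c; a,l=r@e,r@n
for z0,z1 in((.066,.08),(.08,.1),(.1,.12),(.12,.16)):
    m=(a>-.02)&(a<.12)&(abs(l)<.045)&(W[...,2]>z0)&(W[...,2]<z1)&(d>0)
    print(z0,m.sum(),'along pct',np.percentile(a[m],[0,2,10,50]).round(4),'lat',np.percentile(l[m],[2,50,98]).round(4))
m=(a>.06)&(a<.2)&(abs(l)<.04)&(W[...,2]>.1)&(W[...,2]<.2)
print('lat chute far',np.percentile(l[m],[1,50,99]), 'per along', [(x,np.percentile(l[m&(abs(a-x)<.01)],[3,97]).round(4).tolist()) for x in(.07,.1,.13,.16,.19)])
# s0: wire & lip in unobstructed scene view
p,d,K,T=load('s1' if 0 else 'scene0');W=cloud(d,K,T); r=W[...,:2]-c; a,l=r@e,r@n; V=p.max(2)
m=(abs(l)<.018)&(a>0)&(a<.1)&(W[...,2]>.06)&(W[...,2]<.085)&(V>100);print('lip',m.sum(),np.percentile(a[m],[0,2,10,50]).round(4))
m=(abs(l)<.07)&(a>-.02)&(a<.08)&(W[...,2]>.012)&(W[...,2]<.045)&(V<90)&(d>0)
for x in(-.05,-.04,-.02,0,.02,.04,.05):
    k=m&(abs(l-x)<.006); print(x,k.sum(),np.percentile(a[k],[5,50,95]).round(4) if k.any() else '',np.median(W[k][:,2]).round(4) if k.any() else '')
E
```

```text
0.066 72 along pct [0.0307 0.0307 0.0316 0.0355] lat [-0.0293 -0.0018  0.0311]
0.08 59 along pct [0.0298 0.0306 0.0377 0.0852] lat [-0.0334 -0.0038  0.0329]
0.1 184 along pct [0.0277 0.0319 0.043  0.0864] lat [-0.0237 -0.0089  0.0243]
0.12 642 along pct [0.0334 0.0357 0.0429 0.0679] lat [-0.0326 -0.0019  0.0224]
lat chute far [-0.03856191 -0.00366144  0.02415165] per along [(0.07, [-0.0319, 0.0222]), (0.1, [-0.037, 0.0229]), (0.13, [-0.0386, 0.023]), (0.16, [-0.0226, 0.0231]), (0.19, [-0.0231, 0.0226])]
lip 189 [0.031  0.0315 0.0334 0.0469]
-0.05 4 [0.024  0.0275 0.0279] 0.0296
-0.04 18 [0.0264 0.0338 0.0403] 0.0329
-0.02 11 [0.0448 0.0469 0.049 ] 0.0315
0 13 [0.0506 0.0515 0.054 ] 0.0312
0.02 23 [0.0455 0.0482 0.0637] 0.0323
0.04 14 [0.0275 0.0326 0.0375] 0.0318
0.05 2 [0.0275 0.0275 0.0276] 0.03
```

The lip is 31 mm ahead of the bowl's centre (30 expected), laterally centred, so the bowl stands against the stop. Now over the plate with shut fingers.

Emit:
carry_out:
  series:
    - {"offset": [0.3, 0, -0.5], "spin": 0}
    - {"offset": [0, 0, -1], "spin": 0}
    - {"offset": [0, 0, -1], "spin": 0}
    - {"offset": [0, 0, -1], "spin": 0}
    - {"offset": [0, 0, -1], "spin": 0}

```text
t: 9.83
tcp_pos: [0.3676, 0.2133, 0.1438]
ee_rot: [180.0, 0.0, 142.9]
contact_force: [-0.9, 0.0, -0.2]
gripper_width: 0.997
finger_force: 0.0
```

Emit:
carry_out:
  series:
    - {"offset": [0, 0, -1], "spin": 0}
    - {"offset": [0, 0, -1], "spin": 0}
    - {"offset": [0, 0, -1], "spin": 0}
    - {"offset": [0, 0, -1], "spin": 0}
    - {"offset": [0, 0, -0.9], "spin": 0}
  jaw: 1

```text
t: 10.25
tcp_pos: [0.3677, 0.2133, 0.2668]
ee_rot: [179.9, 0.0, 142.9]
contact_force: [-0.2, 0.1, 0.1]
gripper_width: 0.297
finger_force: 0.0
```

Emit:
carry_out:
  series:
    - {"offset": [-0.9, -0.212, 0], "spin": 0}
    - {"offset": [-0.9, -0.212, 0], "spin": 0}
    - {"offset": [-0.9, -0.212, 0], "spin": 0}
    - {"offset": [-0.9, -0.212, 0], "spin": 0}
    - {"offset": [-0.9, -0.212, 0], "spin": 0}

```text
t: 10.67
tcp_pos: [0.4422, 0.1233, 0.2651]
ee_rot: [180.0, 0.0, 142.9]
contact_force: [0.1, 0.7, -1.0]
gripper_width: -0.0
finger_force: 0.0
```

Emit:
carry_out:
  series:
    - {"offset": [-0.9, -0.212, 0], "spin": 0}
    - {"offset": [-0.9, -0.212, 0], "spin": 0}
    - {"offset": [-0.9, -0.212, 0], "spin": 0}
    - {"offset": [-0.9, -0.212, 0], "spin": 0}
    - {"offset": [-0.86, -0.212, 0], "spin": 0}

```text
t: 11.08
tcp_pos: [0.5152, 0.0349, 0.265]
ee_rot: [-180.0, 0.0, 142.9]
contact_force: [-1.3, 0.4, 0.4]
gripper_width: -0.001
finger_force: 0.0
```

```bash
python3 - <<'E'
from h import *
s=monitor.sense();print(s['tcp_pos'],s['ee_rot'],s['contact_force'],s['gripper_width'],s['t'])
e=np.array([.7976,-.6032]); n=np.array([.6032,.7976]); r=s['tcp_pos'][:2]-[.515,.0392]; print('TCP rel plate along,lat',r@e,r@n)
a=grab('wrist','w5')[0][:,:,::-1]; b=grab('scene','s5')[0][90:290,180:380,::-1]
cv2.imwrite('pics/c5.png',np.hstack([cv2.resize(a,(400,300)),cv2.resize(b,(300,300),interpolation=2)]))
E
```

```text
[0.5152076  0.03485304 0.26499213] [-1.79996497e+02  6.67336049e-03  1.42929486e+02] [-1.29634683  0.42592995  0.3565561 ] -0.0008078325969925628 11.0833
TCP rel plate along,lat 0.002787672150604878 -0.0033419089735755724
```

View pics/c5.png

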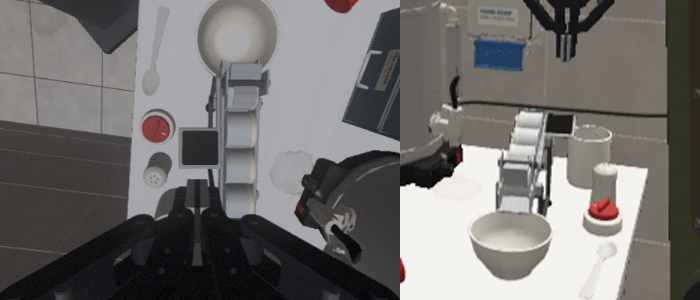

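The wrist view shows the plate clear below and beside the chute, at (199,147), and the bowl under the mouth at (238,35). Descending, then pressing.

Emit:
carry_out:
  series:
    - {"offset": [0, 0, 0.7], "spin": 0}
    - {"offset": [0, 0, 0.7], "spin": 0}
    - {"offset": [0, 0, 0.7], "spin": 0}
    - {"offset": [0, 0, 0.5], "spin": 0}
    - {"offset": [0, 0, 0.2], "spin": 0}

```text
t: 11.6
tcp_pos: [0.5136, 0.0364, 0.1933]
ee_rot: [-179.9, -0.1, 143.0]
contact_force: [-1.0, -0.2, -0.1]
gripper_width: -0.001
finger_force: 0.0
```

Emit:
carry_out:
  series:
    - {"offset": [0, 0, 0.2], "spin": 0}
    - {"offset": [0, 0, 0.2], "spin": 0}
    - {"offset": [0, 0, 0.2], "spin": 0}
    - {"offset": [-0.02, 0, 0.2], "spin": 0}
    - {"offset": [-0.02, 0, 0.2], "spin": 0}

```text
t: 12.02
tcp_pos: [0.5158, 0.0354, 0.1704]
ee_rot: [179.9, 0.1, 142.9]
contact_force: [0.9, -1.0, 3.8]
gripper_width: -0.002
finger_force: 1.7
```

Emit:
carry_out:
  series:
    - {"offset": [-0.02, 0, 0.2], "spin": 0}
    - {"offset": [-0.02, 0, 0.2], "spin": 0}
    - {"offset": [-0.03, 0, 0.2], "spin": 0}
    - {"offset": [-0.03, 0, 0.2], "spin": 0}
    - {"offset": [-0.03, 0, 0.2], "spin": 0}

```text
t: 12.43
tcp_pos: [0.5185, 0.0333, 0.1451]
ee_rot: [180.0, 0.1, 142.9]
contact_force: [2.9, -3.6, 6.5]
gripper_width: 0.001
finger_force: 3.3
```

Emit:
carry_out:
  series:
    - {"offset": [-0.03, 0, 0.2], "spin": 0}
    - {"offset": [-0.03, 0, 0.2], "spin": 0}
    - {"offset": [-0.03, 0, 0.15], "spin": 0}

```text
t: 12.68
tcp_pos: [0.5195, 0.0325, 0.1313]
ee_rot: [180.0, -0.0, 142.9]
contact_force: [-4.3, 3.4, 13.6]
gripper_width: -0.002
finger_force: 5.9
```

Emit:
carry_out:
  series:
    - {"offset": [-0.03, 0, 0.12], "spin": 0}
    - {"offset": [-0.03, 0, 0.08], "spin": 0}

```text
t: 12.85
tcp_pos: [0.5208, 0.0317, 0.1265]
ee_rot: [180.0, -0.0, 142.9]
contact_force: [-3.8, 2.6, 13.5]
gripper_width: -0.0
finger_force: 5.8
```

Emit:
carry_out:
  series:
    - {"offset": [-0.02, 0, 0.08], "spin": 0}
    - {"offset": [0, 0, 0.06], "spin": 0}

```text
t: 13.02
tcp_pos: [0.5214, 0.0313, 0.1232]
ee_rot: [180.0, -0.0, 142.9]
contact_force: [-3.2, 1.7, 13.7]
gripper_width: -0.003
finger_force: 5.7
```

```bash
python3 - <<'E'
from h import *
s=monitor.sense();print(s['tcp_pos'],s['contact_force'])
a=grab('wrist','w6')[0][:,:,::-1]; b=grab('scene','s6')[0][150:290,210:350,::-1]
cv2.imwrite('pics/c6.png',np.hstack([cv2.resize(a,(400,300)),cv2.resize(b,(300,300),interpolation=2)]))
E
```

```text
[0.52135341 0.0312908  0.12322169] [-3.17451946  1.71467915 13.69447895]
```

View pics/c6.png

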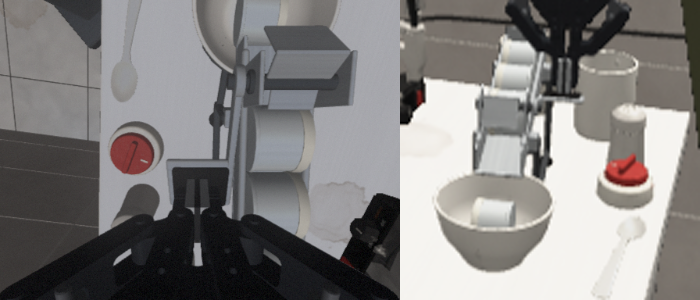

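One tin is already in the bowl (scene panel, (495,212)) and the second is held back. I'll press the last bit to the end stop, then let the plate up slowly.

Emit:
carry_out:
  series:
    - {"offset": [0, 0, 0.06], "spin": 0}
    - {"offset": [0, 0, 0.04], "spin": 0}

```text
t: 13.28
tcp_pos: [0.5214, 0.0313, 0.121]
ee_rot: [179.9, 0.0, 142.9]
contact_force: [-6.2, 3.1, 22.4]
gripper_width: -0.004
finger_force: 9.5
```

Emit:
carry_out:
  series:
    - {"offset": [0, 0, 0.05], "spin": 0}
    - {"offset": [0, 0, 0], "spin": 0}

```text
t: 13.45
tcp_pos: [0.5215, 0.0314, 0.1207]
ee_rot: [179.9, 0.0, 142.9]
contact_force: [-9.4, 2.3, 26.8]
gripper_width: -0.001
finger_force: 10.9
```

The force jump shows the plate is at its end stop. Hold briefly, then release.

Emit:
carry_out:
  series:
    - {"offset": [0, 0, 0], "spin": 0}
    - {"offset": [0, 0, 0], "spin": 0}
    - {"offset": [0, 0, 0], "spin": 0}
    - {"offset": [0, 0, 0], "spin": 0}
    - {"offset": [0, 0, 0], "spin": 0}

```text
t: 13.87
tcp_pos: [0.5215, 0.0314, 0.1208]
ee_rot: [179.9, 0.0, 142.9]
contact_force: [-9.1, 2.6, 26.3]
gripper_width: -0.0
finger_force: 10.7
```

Emit:
carry_out:
  series:
    - {"offset": [0.02, 0, -0.2], "spin": 0}
    - {"offset": [0.02, 0, -0.2], "spin": 0}
    - {"offset": [0.02, 0, -0.2], "spin": 0}
    - {"offset": [0.03, 0, -0.2], "spin": 0}
    - {"offset": [0.03, 0, -0.2], "spin": 0}

```text
t: 14.28
tcp_pos: [0.5194, 0.0326, 0.1445]
ee_rot: [180.0, 0.1, 142.9]
contact_force: [3.5, -1.6, 4.4]
gripper_width: -0.001
finger_force: 2.3
```

Emit:
carry_out:
  series:
    - {"offset": [0.03, 0, -0.2], "spin": 0}
    - {"offset": [0.03, 0, -0.2], "spin": 0}
    - {"offset": [0.03, 0, -0.2], "spin": 0}
    - {"offset": [0.03, 0, -0.2], "spin": 0}
    - {"offset": [0.03, 0, -0.2], "spin": 0}

```text
t: 14.7
tcp_pos: [0.5152, 0.0353, 0.169]
ee_rot: [-180.0, -0.1, 142.9]
contact_force: [-1.4, 1.8, 1.2]
gripper_width: -0.003
finger_force: 0.8
```

Emit:
carry_out:
  series:
    - {"offset": [0, 0, -0.2], "spin": 0}
    - {"offset": [0, 0, -0.3], "spin": 0}
    - {"offset": [0, 0, -0.5], "spin": 0}
    - {"offset": [0, 0, -0.7], "spin": 0}
    - {"offset": [0, 0, -0.9], "spin": 0}

```text
t: 15.12
tcp_pos: [0.5153, 0.0349, 0.2341]
ee_rot: [-179.9, -0.1, 142.9]
contact_force: [-0.3, 0.1, 0.0]
gripper_width: 0.001
finger_force: 0.0
```

Emit:
carry_out:
  series:
    - {"offset": [0, 0, -0.9], "spin": 0}
    - {"offset": [0, 0, -0.6], "spin": 0}
    - {"offset": [0, 0, 0], "spin": 0}
    - {"offset": [0, 0, 0], "spin": 0}
    - {"offset": [0, 0, 0], "spin": 0}

```text
t: 15.53
tcp_pos: [0.5155, 0.035, 0.2707]
ee_rot: [-180.0, -0.1, 142.9]
contact_force: [1.6, 0.0, -0.1]
gripper_width: -0.001
finger_force: 0.0
```

```bash
python3 - <<'E'
from h import *
s=monitor.sense();print(s['tcp_pos'],s['contact_force'],s['t'])
a=grab('wrist','w7')[0][:,:,::-1]; b=grab('scene','s7')[0][150:290,210:350,::-1]
cv2.imwrite('pics/c7.png',np.hstack([cv2.resize(a,(400,300)),cv2.resize(b,(300,300),interpolation=2)]))
E
```

```text
[0.5155291  0.03499655 0.27067662] [ 1.5814614   0.00628795 -0.07925016] 15.5333
```

View pics/c7.png

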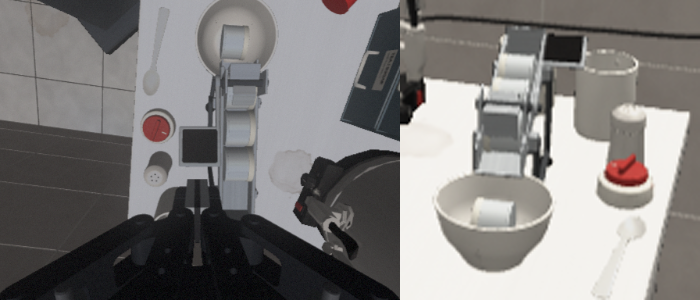

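The plate is up, the gate is shut, and one tin lies in the bowl at wrist-view (235,42). The other three have rolled down behind the gate at (242,95), (240,128) and (240,163), and nothing else has moved, so I'm handing in.

```bash
python3 -c "
from cell import finish_job
print(finish_job())"
```

```text
the job is handed in; nothing more can be done
None
```

The job is handed in: the bowl stands against the stop with one tin in it, the plate is back up, the other three tins are behind the closed gate and the bystanders look unmoved; seating the bowl briefly read about 50 N at the wrist through the fingertips, above 40 N but well under the 120 N wrist limit.

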